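Load a pineapple slice under the spring flap of the checking jig

ROBOT

A 6-joint arm with a two-finger parallel gripper is mounted at the origin on a cart in front of the work surface, level with it; the furniture and walls round the work are solid. World frame = base frame: x ahead of the robot, y to its left, z up, the work surface at z = 0. Lengths are in m, angles in rad, forces in N, time in s.
With the tool pointing down it reaches from about 0.275 to 0.75 m from the base axis. Payload 10.2 kg.
Tool frame: the origin (TCP) lies on the front face of the gripper's body, between the roots of the fingers; the fingertips stand 64 mm ahead of it and the grasp point (between the pads) lies 45 mm ahead of it; z points along the fingers, y is the line along which they close (so a half turn about z gives the same grasp; the last joint's range is limited). The gripper opens to 88 mm and grips with 3 to 60 N. Pads are 18 mm wide; open, the fingers measure 123 mm over their backs; the gripper's body (75 mm by 187 mm) begins 45 mm behind the grasp point.
Start: joints at [-0.223, 0.313, 1.498, -0, 1.331, -0.223], TCP at [0.525, -0, 0.303] pointing down, gripper open.
Joint ranges: [-2.94, 2.94], [-0.97, 2.17], [0.19, 2.56], [-1.23, 4.37], [0.02, 3.11], [-2.88, 2.88]. Speed limits (rad/s): [2.39, 2.39, 3.01, 3.14, 3.14, 3.14].

INTERFACE

Orientations are given as a unit quaternion [x, y, z, w].
In Python, from workcell import arm, cams, close_job gives the robot as it stands.
- The arm moves only by the shell command python3 -m pendant 'ROWS' [FORCE]. ROWS is JSON, a list of rows, each an object of numbers: "fingers": the opening, from 0 (shut) to 1 (fully open); "dx", "dy", "dz": the shift along the world's x, y, z in units of 50 mm (1.0 is 50 mm); "wx", "wy", "wz": the turn, a rotation vector about the world's x, y, z in units of 6 degrees (1.0 is 6 degrees). A call has 1 to 12 rows; each row shifts and turns the commanded pose from where the row before left it; what a row does not reach is not made up. A row lasts 1/8 s, in which the tool goes at most 62.5 mm and 10.7 degrees, less where a joint would pass 70% of its speed; a pose out of reach is approached as far as the arm can. A call is refused whole if a number of a shift passes 1 or a number of a turn 1, either way. A call with a gripper value outside its range is refused whole. The fingers move at their own pace and stop on an object; FORCE is the grip in N (left out, the last holds). Time passes only in rows, so rows that do not move let the fingers close. It gives the time, the measured TCP pose, the force, the opening and the grip force at its end, in the units of the state.
- arm.observe(): the state, without advancing time (a new reading comes with each control period).
- cams.capture(name): name is "scene" or "side" or "wrist"; returns a dict with "image" (384x512x3 uint8, red, green, blue), "depth" (384x512 float32, m along the optical axis (not along the pixel's ray), 0 where there is no reading), "K" (3x3 intrinsics, pixels), "k1" (the pictures are not rectified: a ray, as slopes to the right and down, at radius r is drawn at 1 + k1 r^2 times it, then the intrinsics apply), "extrinsics" (4x4, takes a point from world to camera coordinates). Camera axes: x right, y up, looking along -z (the intrinsics and any distortion apply to the point x, -y, -z); pixel columns grow to the right and rows downward; lengths in m; the calibration is good to about 2 mm. A picture is of the moment at which its call begins.
- close_job(): hands the job in; it is judged then, once.
Trained networks look in the newest picture that a camera, given by its name, has taken for a name from the list of things; names that differ only in an ending like _2 or _b are one class to them, and where a whole thing is asked for, a point or a joint stands for the part that bears it (a point fixed in the world has none). Each returns a list of dicts, best first, with "score" (0 to 1); they miss things now and then, are a little off and sometimes report something else, mostly with a low value. They report only what shows in the picture. A call takes as long as a camera call.
- cams.boxes_of(camera, label): "rect" ([left, top, right, bottom] as shares, 0 to 1, of the picture: columns of its width, rows of its height, round what is visible of it).
The state is a dict: "t": time; "q": joint angles; "qvel": joint speeds; "joint_efforts": joint torques, N m; "ee_pos": TCP position; "orientation": TCP orientation; "ft_force": force on the tool from outside, world axes, zero at the start; "wrist_torque": the same for the moment, N m; "opening": opening from 0.0 (shut) to 1.0 (fully open); "gripper_force": force on a finger pad.
Only numpy, scipy, OpenCV 4.12 (cv2) and the standard library are available. Lean on these libraries where they do the work, as an engineer would, in place of code of your own. Each camera call takes 0.05 s, during which the arm holds its last target. There are 200 camera calls.

TASK

Load the pineapple slice lying in the lane of the steel checking jig without grasping or lifting it: with one fingertip press the long side lever down and keep it down so that the spring-closed flap stays open, while the other finger pushes the slice along the lane, under the flap, until it is fully home against the back stop. Only then let the lever go, so that the flap closes onto the slice, and move clear; leave everything else where it stands.

Things in the scene. Friction and masses are not known exactly. Their poses are not given: they have to be found in the camera images.
- jig: Fixed steel jig, 264 x 180 mm. Origin at table height; +x runs along the lane to the back stop (away from the robot), +y left. Deck top at z = 10 mm, x -150 to 95. Lane on it between two low walls (tops at z = 22): y -13 to -117 mm, x -132 to 88, front end open. Hinge line along x at y = 0, z = 30; brackets 10 x 18 mm, 38 mm high, at its ends x = -166 and 67. The flap spans x 0 to 58.
- flap (a joint): Angle of the flap with its lever, one rigid rocker on the hinge line (rad). 0 = closed; grows to 0.6 (stop) as the lever is pressed down; a spring closes it (5 to 10 N at mid lever). The pad under the flap spans y -50 to -76 mm of the jig; closed it is 14 mm above the table and bars the slice; from about 0.32 the slice passes under. Resting on the slice it reads about 0.2.
- lever (a point): Middle of the top of the lever, a plate 155 mm long (x -159 to -4 of the jig) and 36 mm wide (y 18 to 52), dark steel, across the hinge from the lane. Closed it is 31 mm above the table, outer edge tipped up 0.35 rad; at 0.5 rad about 15 mm, at 0.6 rad 12 mm, then nearly level. It may be pressed anywhere along its length, and a fingertip can slide along it while pressing.
- flap_front (a point): Middle of the lower front edge of the flap's pad, at x = 0, y = -63 mm of the jig; 14 mm above the table when closed; about 46 mm at 0.5 rad.
- slice: Pineapple slice, a rigid ring-shaped disc 95 x 97 mm, 17 mm thick, 0.07 kg, lying on the deck in the open front part of the lane. Its rim is rounded: push it low, with the lever well down. Origin at the centre of its underside; yaw is arbitrary.
- seat (a point): Point of the deck where the slice's centre lies when the slice is home against the back stop: x = 40, y = -65 mm of the jig. Axes as the jig's. The face of the stop is 48 mm farther along x, across the lane, its top 33 mm above the table.
- cup: Bystander: capped sample cup, 49 mm wide, 49 mm high, right of the jig. Origin at the centre of its underside.
- shaker: Bystander: salt shaker, 44 mm wide, 96 mm high, left of the jig near its far end. Origin at the centre of its underside.
- counter: Bystander: hand tally counter, 54 x 50 x 20 mm, left of the jig. Origin at the centre of its underside.

How it is judged:
On the way, in this order (a step that is already met when the one before it is completed fails the run):
1. the flap is held open while the slice is still in front of it (value of joint flap above 0.3 rad and x of slice in the frame of jig below -0.04 m), for 0.2 s.
2. the slice is home against the back stop while the flap is still held open (x of slice in the frame of jig between 0.031 and 0.05 m and y of slice in the frame of jig between -0.082 and -0.048 m and z of slice in the frame of jig below 0.016 m and value of joint flap above 0.27 rad), for 0.1 s.
At the end, for the whole second after the job is handed in: The slice lies flat on the deck with its centre 31 to 50 mm beyond the flap's front edge (about 40 when home, so within about 9 mm of the back stop) and within 17 mm of the lane's middle, at rest; the lever is released and the flap rests on the slice (0.12 to 0.29 rad) (x of slice in the frame of jig between 0.031 and 0.05 m and y of slice in the frame of jig between -0.082 and -0.048 m and z of slice in the frame of jig below 0.016 m and value of joint flap between 0.12 and 0.29 rad and linear speed of slice below 0.01 m/s); the robot touches nothing.
It fails at once if the slice is lifted off the deck (z of slice in the frame of jig above 0.022 m).
It fails at once if the slice is tipped up (angle between slice's own z axis and vertical above 0.3 rad).
It fails at once if the cup is disturbed (distance of cup from where it was at the start of the episode above 0.02 m).
It fails at once if the shaker is disturbed (distance of shaker from where it was at the start of the episode above 0.02 m).
It fails at once if the counter is disturbed (distance of counter from where it was at the start of the episode above 0.02 m).
It also fails if it takes over 45 s, if anything falls off the work surface, if the arm or the gripper's body presses on something with over 40 N, if the wrist force passes 120 N, or if a joint passes its speed limit or range.

## Working session

There is one attempt and no reset: what is moved stays moved. The work goes in short steps, Python scripts to look and compute and a shell command to move; the robot and the scene stay as the last step left them, time stands still between calls to the robot, and variables do not carry over. Pictures are saved under pics/ and viewed, at most 10 in all, crops included, and the job is handed in when it is done.

```bash
mkdir -p pics; cat > h.py <<'E'
import numpy as np, cv2
from workcell import arm, cams
def cap(n,name=None):
    c=cams.capture(n)
    if name: cv2.imwrite(f'pics/{name}.png',cv2.cvtColor(c['image'],cv2.COLOR_RGB2BGR))
    np.savez(f'pics/{n}_last.npz',**{k:c[k] for k in('image','depth','K','k1','extrinsics')})
    return c
def und(c,uv):
    K=np.array(c['K'],float)
    # slopes: iterative undistort
    uv=np.atleast_2d(np.array(uv,float)); d=np.c_[(uv[:,0]-K[0,2])/K[0,0],(uv[:,1]-K[1,2])/K[1,1]]
    s=d.copy()
    for _ in range(20): s=d/(1+float(c['k1'])*(s**2).sum(1,keepdims=True))
    return s
def ray(c,uv):
    s=und(c,uv); E=np.array(c['extrinsics']); R=E[:3,:3]
    o=-R.T@E[:3,3]; return o,(np.c_[s[:,0],-s[:,1],-np.ones(len(s))])@R
def atz(c,uv,z):
    o,d=ray(c,uv); return o+d*((z-o[2])/d[:,2])[:,None]
def dep(c,uv):
    o,d=ray(c,uv); uv=np.atleast_2d(uv).astype(int)
    return o+d*c['depth'][uv[:,1],uv[:,0]][:,None]
def proj(c,P):
    E=np.array(c['extrinsics']); K=np.array(c['K'],float); p=np.atleast_2d(P)@E[:3,:3].T+E[:3,3]
    s=np.c_[p[:,0],-p[:,1]]/-p[:,2:3]; s=s*(1+float(c['k1'])*(s**2).sum(1,keepdims=True))
    return np.c_[s[:,0]*K[0,0]+K[0,2],s[:,1]*K[1,1]+K[1,2]]
E
python3 - <<'E'
from h import *
print(arm.observe())
ims=[]
for n in('scene','side','wrist'):
    c=cap(n); ims.append(c['image']); H,W=c['depth'].shape
    print(n,c['K'].tolist(),c['k1'],np.round(c['extrinsics'],3).tolist())
    for l in('jig','flap','lever','slice','cup','shaker','counter'):
        b=cams.boxes_of(n,l)[:1]
        for x in b:
            r=np.array(x['rect'])*[W,H,W,H]; m=[(r[0]+r[2])/2,(r[1]+r[3])/2]
            print(l,round(x['score'],2),r.round().tolist(),dep(c,[m]).round(3).tolist())
cv2.imwrite('pics/a.png',cv2.cvtColor(np.vstack(ims[:1]),cv2.COLOR_RGB2BGR))
cv2.imwrite('pics/b.png',cv2.cvtColor(ims[2],cv2.COLOR_RGB2BGR))
cv2.imwrite('pics/s.png',cv2.cvtColor(ims[1],cv2.COLOR_RGB2BGR))
E
```

```text
{'t': 0.0, 'q': array([-2.23412373e-01,  3.13413189e-01,  1.49843685e+00,  2.02249460e-05,
        1.33097180e+00, -2.23382617e-01]), 'qvel': array([-0.00095398,  0.00092259,  0.00101926, -0.00119685,  0.00066891,
        0.00029878]), 'joint_efforts': array([-1.80187753e-04, -4.02218950e+01, -2.52264959e+01,  6.94810320e-02,
        3.53677373e-02, -8.52248218e-05]), 'ee_pos': array([5.24835491e-01, 2.24199971e-05, 3.02179937e-01]), 'orientation': array([ 7.07118870e-01,  7.07094425e-01, -3.19193740e-04, -5.25296940e-04]), 'ft_force': array([-0.81342463,  0.56545479,  1.18094993]), 'wrist_torque': array([-0.00438517, -0.03195442, -0.01868903]), 'gripper_force': 0.0, 'opening': 0.9989014753350783}
scene [[448.2664399403105, 0.0, 245.1019624429357], [0.0, 448.2664399403105, 192.77244682550625], [0.0, 0.0, 1.0]] -0.04109786253777517 [[-0.841, -0.541, 0.007, 0.606], [0.279, -0.422, 0.863, -0.112], [-0.464, 0.728, 0.505, -0.807], [0.0, 0.0, 0.0, 1.0]]
jig 0.76 [203.0, 166.0, 335.0, 239.0] [[0.537, 0.196, 0.03]]
flap 0.41 [273.0, 181.0, 313.0, 204.0] [[0.527, 0.111, 0.015]]
lever 0.76 [22
[... 787 characters left out ...]
, 0.047, 0.035]]
shaker 0.84 [224.0, 189.0, 256.0, 251.0] [[0.622, 0.338, 0.056]]
counter 0.72 [281.0, 228.0, 310.0, 246.0] [[0.527, 0.321, 0.018]]
wrist [[328.4711880065175, 0.0, 253.54371523027348], [0.0, 328.4711880065175, 191.54843687250812], [0.0, 0.0, 1.0]] -0.04944883188084083 [[1.0, -0.001, 0.001, -0.525], [0.001, 0.963, -0.268, 0.036], [-0.0, 0.268, 0.963, -0.39], [0.0, 0.0, 0.0, 1.0]]
jig 0.56 [140.0, 1.0, 429.0, 123.0] [[0.557, 0.109, 0.021]]
flap 0.58 [154.0, 0.0, 388.0, 40.0] [[0.542, 0.149, 0.024]]
lever 0.91 [156.0, 0.0, 389.0, 39.0] [[0.544, 0.15, 0.023]]
slice 0.65 [209.0, 0.0, 302.0, 93.0] [[0.526, 0.126, 0.011]]
cup 0.58 [288.0, 117.0, 339.0, 167.0] [[0.586, 0.029, 0.051]]
```

View pics/a.png

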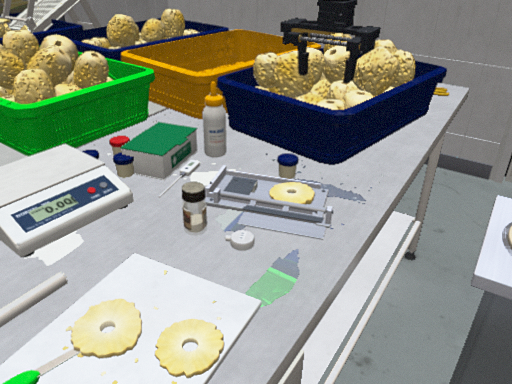

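View pics/b.png

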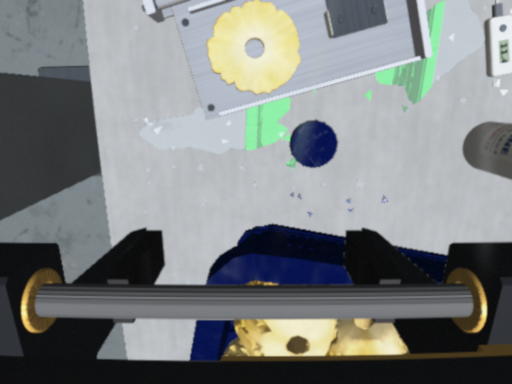

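The scene view shows the jig at about px (275,200) with the slice at (292,193), the shaker at (194,205), the counter at (240,240) and the cup at (288,165). The wrist view shows the slice at (255,47), with the lane edge running up to the right, so the jig yaw is about +0.25 rad. I'll turn the tool so its fingers span across the lane, then look from above.

```bash
python3 -m pendant '[{"wz":-1,"dy":0.2},{"wz":-1,"dy":0.2},{"wz":-1,"dy":0.2},{"wz":-1,"dy":0.2},{"wz":-1,"dy":0.2},{"wz":-1,"dy":0.2},{"wz":-1,"dy":0.2},{"wz":-1,"dy":0.2},{"wz":-1,"dy":0.2},{"wz":-1,"dy":0.2},{"wz":-1,"dy":0.2},{"wz":-1,"dy":0.2}]'
python3 - <<'E'
from h import *
s=arm.observe(); print(s['t'],s['ee_pos'],s['orientation'],s['q'])
c=cap('wrist','c')
for l in('jig','flap','lever','slice','cup','shaker','counter'):
    for x in cams.boxes_of('wrist',l)[:1]:
        r=np.array(x['rect'])*[512,384,512,384]; m=[(r[0]+r[2])/2,(r[1]+r[3])/2]
        print(l,round(x['score'],2),r.round().tolist(),dep(c,[m]).round(3).tolist())
E
```

```text
1.2 [ 5.25003054e-01 -1.71223606e-05  3.02720459e-01] [ 7.07117939e-01  7.07095623e-01 -1.15471152e-05 -1.95090836e-05] [-2.23408568e-01  3.12907390e-01  1.49768921e+00  1.28691016e-06
  1.33104138e+00 -2.23377314e-01]
jig 0.89 [144.0, 2.0, 434.0, 118.0] [[0.562, 0.11, 0.022]]
flap 0.91 [157.0, 0.0, 388.0, 37.0] [[0.544, 0.15, 0.024]]
lever 0.72 [158.0, 0.0, 391.0, 39.0] [[0.546, 0.15, 0.023]]
slice 0.83 [208.0, 0.0, 300.0, 95.0] [[0.525, 0.124, 0.012]]validation failed for argument at $[0]...
```

View pics/c.png

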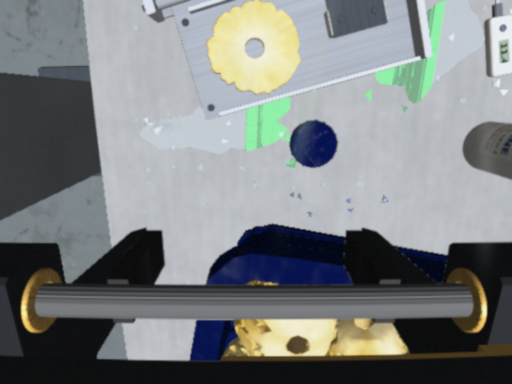

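The picture is unchanged, with the slice still at (255,47), because the call was refused. The rows probably need every key, so I'll send full rows.

```bash
python3 -m pendant '[{"fingers":1,"dx":0,"dy":0.2,"dz":0,"wx":0,"wy":0,"wz":-1},{"fingers":1,"dx":0,"dy":0.2,"dz":0,"wx":0,"wy":0,"wz":-1},{"fingers":1,"dx":0,"dy":0.2,"dz":0,"wx":0,"wy":0,"wz":-1},{"fingers":1,"dx":0,"dy":0.2,"dz":0,"wx":0,"wy":0,"wz":-1},{"fingers":1,"dx":0,"dy":0.2,"dz":0,"wx":0,"wy":0,"wz":-1},{"fingers":1,"dx":0,"dy":0.2,"dz":0,"wx":0,"wy":0,"wz":-1},{"fingers":1,"dx":0,"dy":0.2,"dz":0,"wx":0,"wy":0,"wz":-1},{"fingers":1,"dx":0,"dy":0.2,"dz":0,"wx":0,"wy":0,"wz":-1},{"fingers":1,"dx":0,"dy":0.2,"dz":0,"wx":0,"wy":0,"wz":-1},{"fingers":1,"dx":0,"dy":0.2,"dz":0,"wx":0,"wy":0,"wz":-1},{"fingers":1,"dx":0,"dy":0.2,"dz":0,"wx":0,"wy":0,"wz":-1},{"fingers":1,"dx":0,"dy":0.2,"dz":0,"wx":0,"wy":0,"wz":-1}]' && python3 - <<'E'
from h import *
s=arm.observe(); print(s['t'],s['ee_pos'],s['orientation'],s['q'])
c=cap('wrist','d')
for l in('jig','flap','lever','slice','cup','shaker','counter'):
    for x in cams.boxes_of('wrist',l)[:1]:
        r=np.array(x['rect'])*[512,384,512,384]; m=[(r[0]+r[2])/2,(r[1]+r[3])/2]
        print(l,round(x['score'],2),r.round().tolist(),dep(c,[m]).round(3).tolist())
E
```

```text
t: 3.1
ee_pos: [0.525, 0.1203, 0.3027]
orientation: [0.988, 0.155, 0.0, -0.0]
ft_force: [0.2, 0.5, 0.2]
opening: 1.0
gripper_force: 0.0
3.1 [0.52501051 0.12033207 0.30269857] [ 9.87955925e-01  1.54735550e-01  4.45039657e-06 -1.23273696e-05] [7.66432122e-03 3.42970391e-01 1.45642945e+00 2.63825560e-05
 1.34218764e+00 1.26773512e+00]
jig 0.88 [143.0, 3.0, 316.0, 239.0] [[0.561, 0.161, 0.011]]
flap 0.91 [141.0, 26.0, 271.0, 236.0] [[0.543, 0.182, 0.022]]
lever 0.72 [143.0, 27.0, 270.0, 235.0] [[0.544, 0.182, 0.021]]
slice 0.61 [213.0, 115.0, 293.0, 205.0] [[0.527, 0.122, 0.011]]
cup 0.95 [330.0, 113.0, 386.0, 166.0] [[0.586, 0.029, 0.049]]
shaker 0.72 [37.0, 0.0, 129.0, 36.0] [[0.612, 0.306, 0.076]]
counter 0.69 [76.0, 76.0, 117.0, 129.0] [[0.537, 0.305, 0.019]]
```

View pics/d.png

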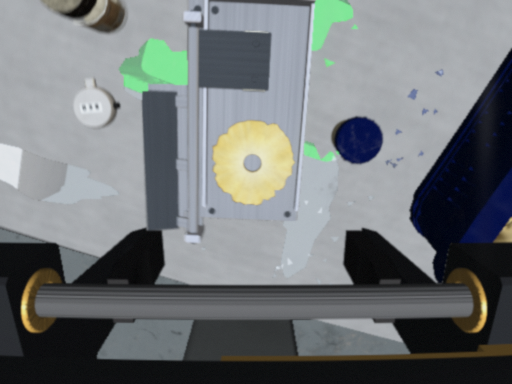

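The view is clear: brackets at (193,17) and (193,238), lever corners at (143,92), (177,92), (148,229) and (180,228), slice hole at (253,163), and flap front edge at row 90. I'll fit the jig pose to these points.

```bash
cat > fit.py <<'E'
from h import *
from scipy.optimize import least_squares
c=dict(np.load('pics/wrist_last.npz'))
J=np.array([[67,0,38],[-166,0,38],[-4,52,37],[-4,18,25],[-159,52,37],[-159,18,25],[-132,-117,22],[88,-117,22]])/1e3
uv=np.array([[193,17],[193,238],[143,92],[176,92],[148,229],[179,228],[299,215],[313,2]],float)
def W(p,J):
    a=p[2]; R=np.array([[np.cos(a),-np.sin(a),0],[np.sin(a),np.cos(a),0],[0,0,1]]); return J@R.T+[p[0],p[1],0]
r=least_squares(lambda p:(proj(c,W(p,J))-uv).ravel(),[.62,.18,.25],loss='soft_l1',f_scale=2)
print('jig',r.x.round(4)); print((proj(c,W(r.x,J))-uv).round(1).tolist())
def inv(P): a=r.x[2]; d=np.atleast_2d(P)[:,:2]-r.x[:2]; return np.c_[d@[np.cos(a),np.sin(a)],d@[-np.sin(a),np.cos(a)]]
b=atz(c,[[253,163],[253,162]],.026); print('slice hole/box jig',(inv(b)*1e3).round(1).tolist())
print('slice rim near', (inv(atz(c,[[253,206]],.018))*1e3).round(1).tolist())
D=dep(c,[[253,140],[250,185],[235,60],[163,160],[193,238],[240,105],[280,205],[330,60]]);print('depth',D.round(3).tolist(),(inv(D)*1e3).round().tolist())
for n,z in(('shaker',.0),):pass
print('bystanders',(inv([[.586,.029],[.615,.33],[.537,.305]])*1e3).round().tolist())
s=np.array([.525,.12]); print('tcp jig',(inv([[.525,.1203]])*1e3).round(1))
T=W(r.x,np.array([[-150,-14,0],[-17,-14,0]])/1e3); print('tcp targets',T.round(4).tolist())
E
python3 fit.py
```

```text
jig [0.5833 0.2048 0.2648]
[[0.1, -0.5], [0.3, 1.1], [-0.6, -2.0], [2.0, -0.4], [0.1, 2.1], [0.9, 0.5], [-3.2, -4.1], [-0.5, 1.6]]
slice hole/box jig [[-76.8, -64.5], [-75.7, -64.5]]
slice rim near [[-129.5, -66.9]]
depth [[0.55, 0.13, 0.024], [0.501, 0.118, 0.025], [0.622, 0.172, 0.031], [0.5, 0.217, 0.031], [0.424, 0.162, 0.037], [0.581, 0.155, 0.01], [0.485, 0.075, 0.011], [0.657, 0.076, 0.003]] [[-52.0, -63.0], [-102.0, -62.0], [29.0, -42.0], [-77.0, 34.0], [-165.0, 0.0], [-15.0, -47.0], [-129.0, -99.0], [37.0, -144.0]]
bystanders [[-43.0, -170.0], [63.0, 113.0], [-18.0, 109.0]]
tcp jig [[-78.4 -66.3]]
tcp targets [[0.4422, 0.1521, 0.0], [0.5706, 0.1869, 0.0]]
```

The fit is good: jig at (0.583, 0.205), yaw 0.265 rad, and slice at jig (-77, -65). The heights check out too (slice top 25 mm, lever 31 mm, bracket 37 mm). Next I'll put the TCP at jig (-148, -14), so one finger is over the lever and the other is behind the slice, with the tips about 50 mm up.

```bash
python3 -m pendant '[{"fingers":1,"dx":-0.54,"dy":0.2,"dz":0,"wx":0,"wy":0,"wz":-0.47},{"fingers":1,"dx":-0.54,"dy":0.22,"dz":0,"wx":0,"wy":0,"wz":0},{"fingers":1,"dx":-0.54,"dy":0.22,"dz":0,"wx":0,"wy":0,"wz":0},{"fingers":1,"dx":0,"dy":0,"dz":-0.75,"wx":0,"wy":0,"wz":0},{"fingers":1,"dx":0,"dy":0,"dz":-0.75,"wx":0,"wy":0,"wz":0},{"fingers":1,"dx":0,"dy":0,"dz":-0.75,"wx":0,"wy":0,"wz":0},{"fingers":1,"dx":0,"dy":0,"dz":-0.75,"wx":0,"wy":0,"wz":0},{"fingers":1,"dx":0,"dy":0,"dz":-0.75,"wx":0,"wy":0,"wz":0},{"fingers":1,"dx":0,"dy":0,"dz":0,"wx":0,"wy":0,"wz":0}]' && cat > chk.py <<'E'
import sys
from h import *
P=[.5833,.2048,.2648]
def inv(Q): a=P[2]; d=np.atleast_2d(Q)[:,:2]-P[:2]; return np.c_[d@[np.cos(a),np.sin(a)],d@[-np.sin(a),np.cos(a)]]*1e3
s=arm.observe(); q=s['orientation']; from scipy.spatial.transform import Rotation as R
M=R.from_quat(q).as_matrix(); print('t',round(s['t'],2),'tcp jig',inv(s['ee_pos']).round(1),'tip z',round((s['ee_pos']+.064*M[:,2])[2]*1e3,1),'yaw err deg',round(np.degrees(np.arctan2(M[1,1],M[0,1])-P[2])+90,2),'F',np.round(s['ft_force'],1))
ims=[cap(n)['image'] for n in sys.argv[2:]]
if ims:
    c=ims if 0 else None
    out=[]
    for n,i in zip(sys.argv[2:],ims):
        out.append(i if n=='wrist' else cv2.resize(i[120:260,170:390],None,fx=2.3,fy=2.3,interpolation=cv2.INTER_CUBIC)[:, :512])
    w=min(o.shape[1] for o in out); cv2.imwrite(f'pics/{sys.argv[1]}.png',cv2.cvtColor(np.vstack([o[:,:w] for o in out]),cv2.COLOR_RGB2BGR))
E
python3 chk.py e side wrist && python3 -c "
import cv2;i=cv2.imread('pics/e.png');print(i.shape);cv2.imwrite('pics/e.png',i[:600])"
```

```text
t: 4.62
ee_pos: [0.4431, 0.1517, 0.1137]
orientation: [0.991, 0.132, -0.002, -0.0]
ft_force: [0.7, 0.7, 0.9]
opening: 0.997
gripper_force: 0.0
t 4.62 tcp jig [[-149.2  -14.5]] tip z 49.7 yaw err deg 0.02 F [0.7 0.7 0.9]
(706, 506, 3)
```

View pics/e.png

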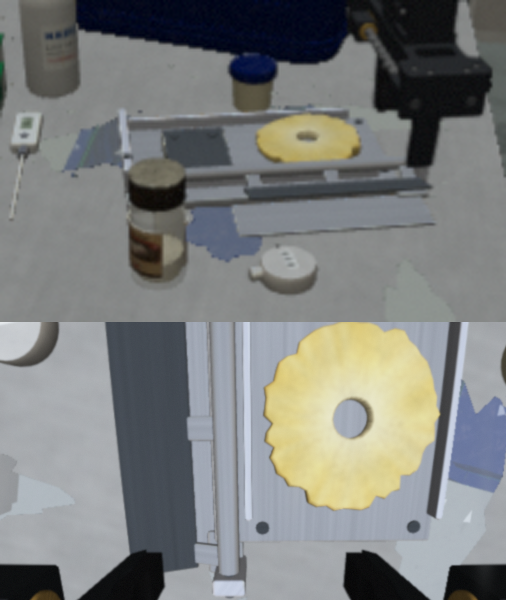

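The side crop shows the left finger over the lever's near end, and the wrist crop shows the right finger behind the slice with a gap. Pressing the lever down to a tip height of about 16 mm.

```bash
python3 -m pendant '[{"fingers":1,"dx":0,"dy":0,"dz":-0.2,"wx":0,"wy":0,"wz":0},{"fingers":1,"dx":0,"dy":0,"dz":-0.16,"wx":0,"wy":0,"wz":0},{"fingers":1,"dx":0,"dy":0,"dz":-0.16,"wx":0,"wy":0,"wz":0},{"fingers":1,"dx":0,"dy":0,"dz":-0.16,"wx":0,"wy":0,"wz":0},{"fingers":1,"dx":0,"dy":0,"dz":0,"wx":0,"wy":0,"wz":0},{"fingers":1,"dx":0,"dy":0,"dz":0,"wx":0,"wy":0,"wz":0}]' && python3 chk.py f side wrist && python3 - <<'E'
import sys; sys.path.insert(0,'.')
from h import *
c=dict(np.load('pics/wrist_last.npz')); i=cv2.imread('pics/f.png'); cv2.imwrite('pics/f.png',i[:600])
E
```

```text
t: 5.48
ee_pos: [0.4446, 0.1517, 0.0814]
orientation: [0.991, 0.132, 0.001, 0.0]
ft_force: [0.4, -2.8, 6.3]
opening: 0.999
gripper_force: 3.3
t 5.47 tcp jig [[-147.8  -14.9]] tip z 17.4 yaw err deg 0.01 F [ 0.4 -2.8  6.3]
```

View pics/f.png

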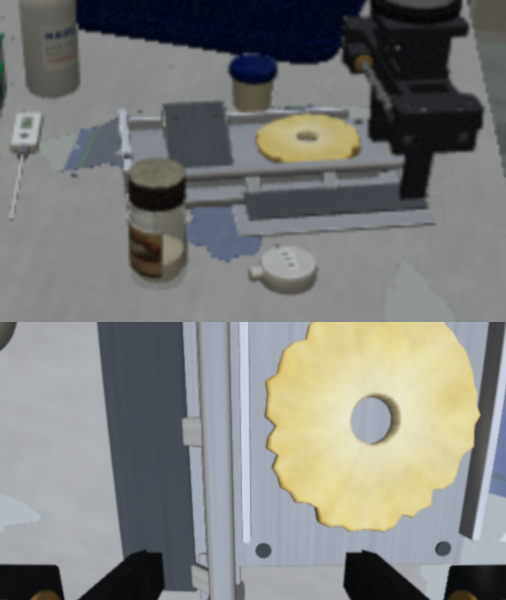

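The flap is open, raised at crop (197,130), and the slice is still in front of it. Pressing 1.5 mm deeper, then pushing along jig +x.

```bash
python3 -m pendant '[{"fingers":1,"dx":0,"dy":0,"dz":-0.03,"wx":0,"wy":0,"wz":0},{"fingers":1,"dx":0.154,"dy":0.042,"dz":0,"wx":0,"wy":0,"wz":0},{"fingers":1,"dx":0.154,"dy":0.042,"dz":0,"wx":0,"wy":0,"wz":0},{"fingers":1,"dx":0.154,"dy":0.042,"dz":0,"wx":0,"wy":0,"wz":0},{"fingers":1,"dx":0.154,"dy":0.042,"dz":0,"wx":0,"wy":0,"wz":0},{"fingers":1,"dx":0.154,"dy":0.042,"dz":0,"wx":0,"wy":0,"wz":0},{"fingers":1,"dx":0.154,"dy":0.042,"dz":0,"wx":0,"wy":0,"wz":0}]' && python3 chk.py g side wrist && python3 - <<'E'
import cv2; i=cv2.imread('pics/g.png'); cv2.imwrite('pics/g.png',i[:600])
E
```

```text
t: 6.45
ee_pos: [0.4895, 0.1647, 0.0793]
orientation: [0.991, 0.132, -0.002, -0.0]
ft_force: [-5.3, -1.1, 5.8]
opening: 0.999
gripper_force: 3.1
t 6.45 tcp jig [[-101.1  -14.2]] tip z 15.3 yaw err deg 0.04 F [-5.3 -1.1  5.8]
```

View pics/g.png

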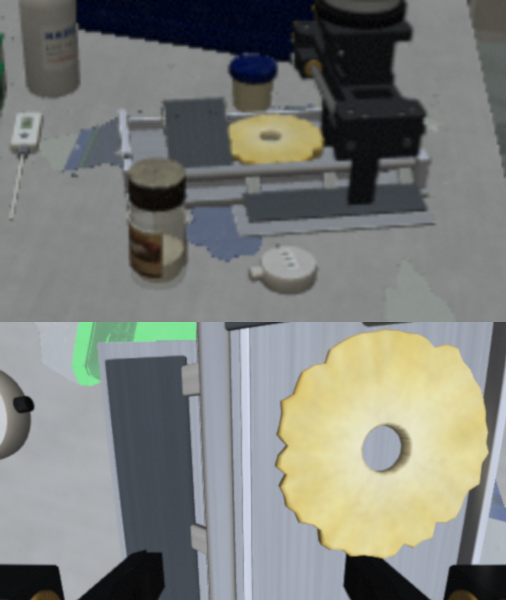

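The slice moves with the finger and stays flat, its rear at wrist crop (375,555), and its front is just reaching the open flap. I'll carry on under the flap.

```bash
python3 -m pendant '[{"fingers":1,"dx":0.154,"dy":0.042,"dz":0,"wx":0,"wy":0,"wz":0},{"fingers":1,"dx":0.154,"dy":0.042,"dz":0,"wx":0,"wy":0,"wz":0},{"fingers":1,"dx":0.154,"dy":0.042,"dz":0,"wx":0,"wy":0,"wz":0},{"fingers":1,"dx":0.154,"dy":0.042,"dz":0,"wx":0,"wy":0,"wz":0},{"fingers":1,"dx":0.154,"dy":0.042,"dz":0,"wx":0,"wy":0,"wz":0},{"fingers":1,"dx":0.154,"dy":0.042,"dz":0,"wx":0,"wy":0,"wz":0},{"fingers":1,"dx":0.154,"dy":0.042,"dz":0,"wx":0,"wy":0,"wz":0},{"fingers":1,"dx":0.154,"dy":0.042,"dz":0,"wx":0,"wy":0,"wz":0},{"fingers":1,"dx":0.154,"dy":0.042,"dz":0,"wx":0,"wy":0,"wz":0}]' && python3 chk.py h side wrist && python3 - <<'E'
import cv2; i=cv2.imread('pics/h.png'); cv2.imwrite('pics/h.png',i[:600])
E
```

```text
t: 7.68
ee_pos: [0.5589, 0.1836, 0.0793]
orientation: [0.991, 0.132, -0.002, -0.0]
ft_force: [-4.9, -0.1, 5.8]
opening: 1.002
gripper_force: 3.3
t 7.67 tcp jig [[-29.1 -14.1]] tip z 15.3 yaw err deg 0.04 F [-4.9 -0.1  5.8]
```

View pics/h.png

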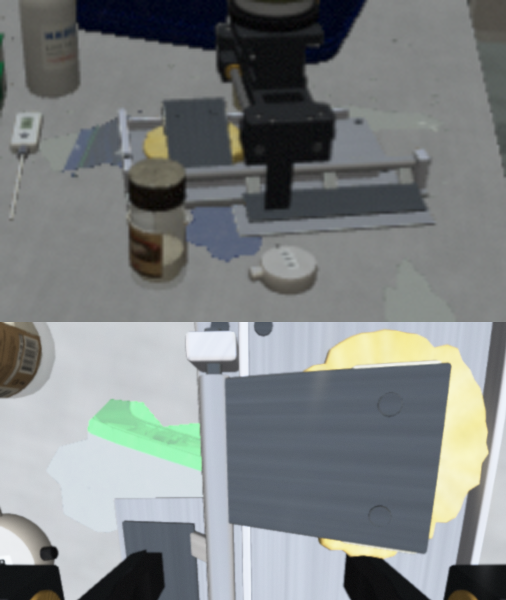

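The slice is under the open flap and not yet at the stop. Creeping the last centimetre while watching the force.

```bash
python3 -m pendant '[{"fingers":1,"dx":0.077,"dy":0.021,"dz":0,"wx":0,"wy":0,"wz":0},{"fingers":1,"dx":0.077,"dy":0.021,"dz":0,"wx":0,"wy":0,"wz":0},{"fingers":1,"dx":0.04,"dy":0.01,"dz":0,"wx":0,"wy":0,"wz":0},{"fingers":1,"dx":0,"dy":0,"dz":0,"wx":0,"wy":0,"wz":0}]' && python3 chk.py i scene wrist && python3 - <<'E'
import cv2; i=cv2.imread('pics/i.png'); cv2.imwrite('pics/i.png',i[:600])
E
```

```text
t: 8.28
ee_pos: [0.5686, 0.1862, 0.0794]
orientation: [0.991, 0.132, -0.001, -0.0]
ft_force: [-3.9, -0.5, 5.5]
opening: 1.001
gripper_force: 2.9
t 8.28 tcp jig [[-19.1 -14.1]] tip z 15.4 yaw err deg 0.04 F [-3.9 -0.5  5.5]
```

View pics/i.png

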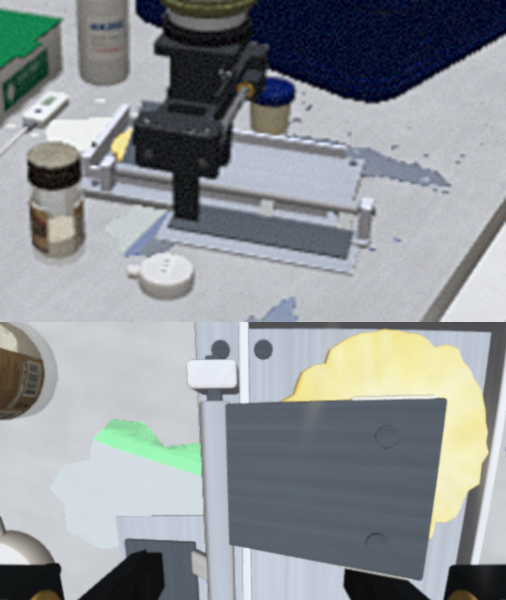

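The slice front is at about wrist row 8, nearly at the stop. There's no force rise yet, so I'll push a little more and compute where the front edge is.

```bash
python3 -m pendant '[{"fingers":1,"dx":0.04,"dy":0.01,"dz":0,"wx":0,"wy":0,"wz":0},{"fingers":1,"dx":0.03,"dy":0.008,"dz":0,"wx":0,"wy":0,"wz":0},{"fingers":1,"dx":0,"dy":0,"dz":0,"wx":0,"wy":0,"wz":0}]' && cat > sl.py <<'E'
from chk import *
c=dict(np.load('pics/wrist_last.npz'))
h=cv2.cvtColor(c['image'],cv2.COLOR_RGB2HSV)
m=((h[...,0]>15)&(h[...,0]<40)&(h[...,1]>80)&(h[...,2]>120)).astype(np.uint8); m[:, :240]=0; m[235:]=0
n,l,st,_=cv2.connectedComponentsWithStats(m); k=1+st[1:,4].argmax(); v,u=np.nonzero(l==k)
X=inv(atz(c,np.c_[u,v],.0185)); print('slice yellow jig x',X[:,0].min().round(1),X[:,0].max().round(1),'y',X[:,1].min().round(1),X[:,1].max().round(1),'rows',v.min(),v.max())
E
python3 sl.py x wrist
```

```text
t: 8.75
ee_pos: [0.5715, 0.1869, 0.0793]
orientation: [0.991, 0.132, -0.002, 0.0]
ft_force: [-8.6, -1.5, 7.9]
opening: 0.998
gripper_force: 5.1
t 8.75 tcp jig [[-16.  -14.2]] tip z 15.3 yaw err deg 0.02 F [-8.6 -1.5  7.9]
slice yellow jig x 70.2 88.4 y -83.3 -40.0 rows 9 56
```

The front edge is at jig x = 88.4 and the push force has risen, so the slice is home with the flap still open. I'll back off the slice with the lever still held, then release slowly and rise clear.

```bash
python3 -m pendant '[{"fingers":1,"dx":-0.1,"dy":-0.027,"dz":0,"wx":0,"wy":0,"wz":0},{"fingers":1,"dx":-0.2,"dy":-0.054,"dz":0,"wx":0,"wy":0,"wz":0},{"fingers":1,"dx":0,"dy":0,"dz":0.07,"wx":0,"wy":0,"wz":0},{"fingers":1,"dx":0,"dy":0,"dz":0.07,"wx":0,"wy":0,"wz":0},{"fingers":1,"dx":0,"dy":0,"dz":0.08,"wx":0,"wy":0,"wz":0},{"fingers":1,"dx":0,"dy":0,"dz":0.1,"wx":0,"wy":0,"wz":0},{"fingers":1,"dx":0,"dy":0,"dz":0.2,"wx":0,"wy":0,"wz":0},{"fingers":1,"dx":0,"dy":0,"dz":0.6,"wx":0,"wy":0,"wz":0},{"fingers":1,"dx":-0.3,"dy":-0.08,"dz":0.8,"wx":0,"wy":0,"wz":0},{"fingers":1,"dx":-0.3,"dy":-0.08,"dz":0.8,"wx":0,"wy":0,"wz":0},{"fingers":1,"dx":0,"dy":0,"dz":0.4,"wx":0,"wy":0,"wz":0},{"fingers":1,"dx":0,"dy":0,"dz":0,"wx":0,"wy":0,"wz":0}]' && python3 sl.py j wrist && python3 - <<'E'
from h import *
c=dict(np.load('pics/wrist_last.npz'))
P=[.5833,.2048,.2648]; a=P[2]; R=np.array([[np.cos(a),-np.sin(a)],[np.sin(a),np.cos(a)]])
# flap and lever heights from depth
def hz(j,z):
    p=np.r_[R@(np.array(j)/1e3)+P[:2],z]; return dep(c,proj(c,p[None]).round())[0,2].round(4)
print('flap top y=-20',hz([29,-20],.033),'y=-70',hz([29,-70],.045),'lever',hz([-80,35],.025))
E
```

```text
t: 10.3
ee_pos: [0.528, 0.1749, 0.2373]
orientation: [0.991, 0.132, 0.002, 0.0]
ft_force: [0.4, -0.6, -0.4]
opening: 0.996
gripper_force: 0.0
t 10.3 tcp jig [[-61.2 -14.4]] tip z 173.3 yaw err deg 0.01 F [ 0.4 -0.6 -0.4]
slice yellow jig x 60.1 88.6 y -97.7 -25.0 rows 2 38
flap top y=-20 0.0371 y=-70 0.0468 lever 0.025
```

View pics/j.png

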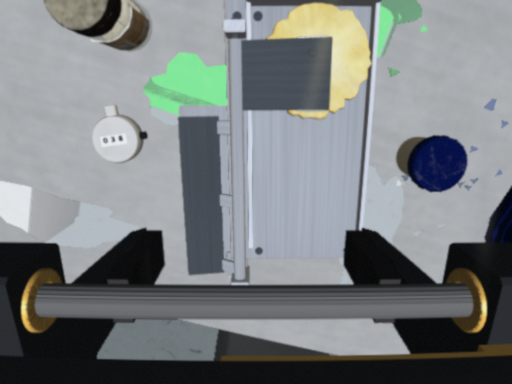

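The slice is at the stop with the flap resting on it: slope about 0.19 rad, front edge at jig x = 88.6. The bystanders are untouched and the arm is clear, so I'm handing in.

```bash
python3 -c "
from workcell import close_job
print(close_job())"
```

```text
the job is handed in; nothing more can be done
None
```

The slice is home against the back stop with the flap closed on it (about 0.19 rad), the arm is clear, and I handed the job in at about 10 s; no verdict came back.

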